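# Pack the gel caster with spacers and hold it clamped

## Task

The gel caster's channel is too empty to clamp its glass cassettes: take white spacer blocks from the rack and stand them upright, one behind the other, in the gap between the pressure plate and the glass, as many as it takes until the plate can clamp the stack before it runs out of travel. Then gently push the plate by its black handle so that plate, spacers and glass close up and the rubber cushion behind the glass is squeezed by about 5 mm, and finish while still holding it pressed like that. Leave the beaker, bottle, timer and dish alone.

Things in the scene. Friction and masses are not known exactly. Their poses are not given: they have to be found in the camera images.
- caster: gel caster, fixed (place, heading, side vary): grey base 182 x 84 mm, x = -109 to +73 mm. Origin on the bench under the channel's centre line; its x runs along the open-topped channel from the pressure plate (robot's side) to the glass, z up. Channel floor 8 mm above the bench, 48 mm wide (y -24 to +24) between rounded rails whose tops are 22.5 mm above the bench.
- handle (a point): grip point of the pressure plate's upright black handle, 78 mm above the bench; handle 16 mm thick along the channel, 30 mm wide across it, top 92 mm above the bench. The plate's flat pressing face (44 mm wide, top 52 mm above the bench) lies 30 mm from this point towards the glass.
- pressure_plate (a joint): travel of the pressure plate along the channel, m: 0 fully back (as at the start; pressing face at x = -54 mm of the caster), 0.030 at its end stop (face at x = -24 mm). Slides with about 1.5 N of friction.
- glass_face (a point): middle of the flat front face of the glass cassette pack (44 mm wide, 62 mm tall, on the channel floor), 43 mm above the bench, facing the pressure plate; at x = 0 to +24 mm of the caster (varies). A rubber cushion behind lets the pack give way up to 10 mm, 1.5 N per mm, and pushes back.
- rack: grey spacer rack 146 x 72 mm, fixed to the bench (place and heading vary), with four slots in a row along its own x axis, 32 mm apart, floor 8 mm and walls 22 mm above the bench. Origin on the bench under its middle.
- spacer_1_centre (a point): centre (half-way up) of a white spacer block, 18 mm thick (its x), 44 mm wide (its y), 70 mm tall, about 65 g; upright in a rack slot, thickness along the rack's row, its bottom 8 mm above the bench. Take it from above across its width, in its upper part, to keep the fingers above rails and slot walls. Two or three of the four alike are needed.
- spacer_2_centre (a point): centre (half-way up) of a white spacer block, 18 mm thick (its x), 44 mm wide (its y), 70 mm tall, about 65 g; upright in a rack slot, thickness along the rack's row, its bottom 8 mm above the bench. Take it from above across its width, in its upper part, to keep the fingers above rails and slot walls. Two or three of the four alike are needed.
- spacer_3_centre (a point): centre (half-way up) of a white spacer block, 18 mm thick (its x), 44 mm wide (its y), 70 mm tall, about 65 g; upright in a rack slot, thickness along the rack's row, its bottom 8 mm above the bench. Take it from above across its width, in its upper part, to keep the fingers above rails and slot walls. Two or three of the four alike are needed.
- spacer_4_centre (a point): centre (half-way up) of a white spacer block, 18 mm thick (its x), 44 mm wide (its y), 70 mm tall, about 65 g; upright in a rack slot, thickness along the rack's row, its bottom 8 mm above the bench. Take it from above across its width, in its upper part, to keep the fingers above rails and slot walls. Two or three of the four alike are needed.
- beaker: bystander: glass beaker, 52 mm across, 70 mm tall, origin under its middle
- bottle: bystander: glass bottle with screw cap, 56 mm across, 104 mm tall, origin under its middle
- timer: bystander: square white timer, 62 x 62 x 19 mm, origin under its middle
- dish: bystander: clear culture dish, 57 mm across, 14 mm tall, origin under its middle

How it is judged (in metres and radians):
On the way:
1. a first spacer stands upright in the gap (((x of spacer_1_centre in the frame of caster between -0.05 and 0.024 m and y of spacer_1_centre in the frame of caster between -0.006 and 0.006 m and z of spacer_1_centre in the frame of caster below 0.047 m and angle between spacer_1_centre's own z axis and vertical below 0.15 rad) or (x of spacer_2_centre in the frame of caster between -0.05 and 0.024 m and y of spacer_2_centre in the frame of caster between -0.006 and 0.006 m and z of spacer_2_centre in the frame of caster below 0.047 m and angle between spacer_2_centre's own z axis and vertical below 0.15 rad) or (x of spacer_3_centre in the frame of caster between -0.05 and 0.024 m and y of spacer_3_centre in the frame of caster between -0.006 and 0.006 m and z of spacer_3_centre in the frame of caster below 0.047 m and angle between spacer_3_centre's own z axis and vertical below 0.15 rad) or (x of spacer_4_centre in the frame of caster between -0.05 and 0.024 m and y of spacer_4_centre in the frame of caster between -0.006 and 0.006 m and z of spacer_4_centre in the frame of caster below 0.047 m and angle between spacer_4_centre's own z axis and vertical below 0.15 rad))), for 0.2 s.
At the end, for the whole second after the job is handed in: Through the last second the robot still holds the pressure plate, the plate presses on a spacer and a spacer presses on the glass, each with more than 4 N (the cushion pushed in by about 3 mm), those spacers standing upright (within 0.15 rad) on the channel floor between the rails (((contact force between pressure_plate and spacer_1 above 4 N and (x of spacer_1_centre in the frame of caster between -0.05 and 0.024 m and y of spacer_1_centre in the frame of caster between -0.006 and 0.006 m and z of spacer_1_centre in the frame of caster below 0.047 m and angle between spacer_1_centre's own z axis and vertical below 0.15 rad)) or (contact force between pressure_plate and spacer_2 above 4 N and (x of spacer_2_centre in the frame of caster between -0.05 and 0.024 m and y of spacer_2_centre in the frame of caster between -0.006 and 0.006 m and z of spacer_2_centre in the frame of caster below 0.047 m and angle between spacer_2_centre's own z axis and vertical below 0.15 rad)) or (contact force between pressure_plate and spacer_3 above 4 N and (x of spacer_3_centre in the frame of caster between -0.05 and 0.024 m and y of spacer_3_centre in the frame of caster between -0.006 and 0.006 m and z of spacer_3_centre in the frame of caster below 0.047 m and angle between spacer_3_centre's own z axis and vertical below 0.15 rad)) or (contact force between pressure_plate and spacer_4 above 4 N and (x of spacer_4_centre in the frame of caster between -0.05 and 0.024 m and y of spacer_4_centre in the frame of caster between -0.006 and 0.006 m and z of spacer_4_centre in the frame of caster below 0.047 m and angle between spacer_4_centre's own z axis and vertical below 0.15 rad))) and ((contact force between glass_pack and spacer_1 above 4 N and (x of spacer_1_centre in the frame of caster between -0.05 and 0.024 m and y of spacer_1_centre in the frame of caster between -0.006 and 0.006 m and z of spacer_1_centre in the frame of caster below 0.047 m and angle between spacer_1_centre's own z axis and vertical below 0.15 rad)) or (contact force between glass_pack and spacer_2 above 4 N and (x of spacer_2_centre in the frame of caster between -0.05 and 0.024 m and y of spacer_2_centre in the frame of caster between -0.006 and 0.006 m and z of spacer_2_centre in the frame of caster below 0.047 m and angle between spacer_2_centre's own z axis and vertical below 0.15 rad)) or (contact force between glass_pack and spacer_3 above 4 N and (x of spacer_3_centre in the frame of caster between -0.05 and 0.024 m and y of spacer_3_centre in the frame of caster between -0.006 and 0.006 m and z of spacer_3_centre in the frame of caster below 0.047 m and angle between spacer_3_centre's own z axis and vertical below 0.15 rad)) or (contact force between glass_pack and spacer_4 above 4 N and (x of spacer_4_centre in the frame of caster between -0.05 and 0.024 m and y of spacer_4_centre in the frame of caster between -0.006 and 0.006 m and z of spacer_4_centre in the frame of caster below 0.047 m and angle between spacer_4_centre's own z axis and vertical below 0.15 rad))) and contact force between any of the fingers, the arm and pressure_plate above 1 N); the arm keeps its last pose, push and grip.
It fails at once if the glass pack is pressed with more than 45 N (contact force between glass_pack and anything else above 45 N).
It fails at once if the beaker is moved more than 3 cm (distance of beaker from where it was at the start of the episode above 0.03 m).
It fails at once if the bottle is moved more than 3 cm (distance of bottle from where it was at the start of the episode above 0.03 m).
It fails at once if the timer is moved more than 3 cm (distance of timer from where it was at the start of the episode above 0.03 m).
It fails at once if the dish is moved more than 3 cm (distance of dish from where it was at the start of the episode above 0.03 m).
It also fails if it takes over 72 s, if anything falls off the work surface, if the arm or the gripper's body presses on something with over 40 N, if the wrist force passes 120 N, or if a joint passes its speed limit or range.

## Robot

A 6-joint arm with a two-finger parallel gripper is mounted at the origin on a cart in front of the work surface, level with it; the furniture and walls round the work are solid. World frame = base frame: x ahead of the robot, y to its left, z up, the work surface at z = 0. Lengths are in mm, angles in degrees, forces in N, time in s.
With the tool pointing down it reaches from about 275 to 725 mm from the base axis. Payload 5.6 kg.
Tool frame: the origin (TCP) lies at the very end of the fingers, on their centre line; the grasp point (between the pads) lies 19 mm behind it (r.pinch_z is the distance from the TCP to the grasp point, in mm); z points along the fingers, y is the line along which they close (so a half turn about z gives the same grasp; the last joint's range is limited). The gripper opens to 85 mm and grips with 20 to 120 N. Pads are 22 mm wide; open, the fingers measure 114 mm over their backs; the gripper's body (76 mm by 85 mm) begins 54 mm behind the grasp point. The pads swing forward as they close: fully open they stand 13 mm farther back than shut.
Start: joints at [86.379, 14.616, 6.199, 0, -81.583, -16.306], TCP at [187.429, 517.072, 191.883] pointing down, gripper open.
Joint ranges: [-168.99, 168.99], [-69.2, 112.95], [-62.41, 85.93], [-164.36, 98.24], [-168.68, -3.75], [-174.98, 174.98]. Speed limits (degrees/s): [147.25, 147.25, 180, 180, 180, 180].

## Interface

Orientations are given as a 3x3 rotation matrix whose columns are the frame's x, y, z axes.
In Python, from bench import r gives the robot as it stands.
- The arm moves only by the shell command python3 -m jog 'ROWS' [FORCE]. ROWS is text: rows parted by semicolons, each of 7 numbers parted by spaces: the shift along the tool's x, y, z in m, then the turn, a rotation vector about the tool's x, y, z in degrees, then the opening, from 0 (shut) to 1 (fully open). A call has 1 to 20 rows; each row shifts and turns the commanded pose from where the row before left it, along the tool's axes as they then stand; what a row does not reach is not made up. A row lasts 1/10 s, in which the tool goes at most 50 mm and 8.59 degrees, less where a joint would pass 70% of its speed; a pose out of reach is approached as far as the arm can. A call with a gripper value outside its range is refused whole. The fingers move at their own pace and stop on an object; FORCE is the grip in N (left out, the last holds). Time passes only in rows, so rows that do not move let the fingers close. It gives the time, the measured TCP pose, the force, the opening and the grip force at its end, in the units of the state.
- r.get_state(): the state, without advancing time (a new reading comes with each control period).
- r.get_image(name): name is "scene" or "top" or "wrist"; returns (picture, depth): 400x640x3 uint8, red, green, blue; 400x640 float32, mm along the optical axis (not along the pixel's ray), 0 where there is no reading.
- r.calibration(name): a dict with "vertical_fov" (degrees; the focal length in pixels is half the picture's height over the tangent of half this angle, whatever the lens; pixels are square), "cx", "cy" (the principal point, pixels), "pose" (4x4, takes a point from camera to world coordinates). Camera axes: x right, y down, z forward; pixel columns grow to the right and rows downward; lengths in mm; the calibration is good to about 2 mm. The wrist camera is an equidistant fisheye: a pixel r from the principal point sees the ray r / f radians off the axis. A picture is of the moment at which its call begins: read the wrist's pose just before it. calibration takes no time and is no camera call; for the wrist camera it gives the pose at the moment of the call.
- r.job_done(): hands the job in; it is judged then, once.
The state is a dict: "clock": time; "joint_positions": joint angles; "joint_vel": joint speeds; "effort": joint torques, N m; "ee_pos": TCP position; "tcp_rot": TCP orientation; "force": force on the tool from outside, world axes, zero at the start; "ft_torque": the same for the moment, N m; "opening": finger opening in mm; "gripper_force": force on a finger pad.
Only numpy, scipy, OpenCV 4.12 (cv2) and the standard library are available. Lean on these libraries where they do the work, as an engineer would, in place of code of your own. Each camera call takes 0.05 s, during which the arm holds its last target. There are 200 camera calls.

## Working session

There is one attempt and no reset: what is moved stays moved. The work goes in short steps, Python scripts to look and compute and a shell command to move; the robot and the scene stay as the last step left them, time stands still between calls to the robot, and variables do not carry over. Pictures are saved under pics/ and viewed, at most 10 in all, crops included, and the job is handed in when it is done.

```bash
mkdir -p pics; ls; python3 - <<'E'
from bench import r
import cv2,numpy as np
s=r.get_state();print(s['clock'],s['ee_pos'],s['tcp_rot'],s['opening'],r.pinch_z)
for n in("top","scene"):
    c=r.calibration(n);print(n,c['vertical_fov'],c['cx'],c['cy'],np.round(c['pose'],3).tolist())
    p,d=r.get_image(n);np.savez(f'{n}0.npz',p=p,d=d)
    cv2.imwrite(f'pics/{n}0.png',p[:,:,::-1])
E
```

```text
pics
0.0 [187.19655962 516.5485762  191.00168019] [[ 9.40112981e-01 -3.40862511e-01 -5.76504717e-04]
 [-3.40862988e-01 -9.40111196e-01 -1.83390125e-03]
 [ 8.31296474e-05  1.92058349e-03 -9.99998152e-01]] 85.42951653734046 18.700000000000003
top 48.97677234102116 317.4949890521333 198.17278361829202 [[-0.019, -0.993, 0.115, 402.267], [-1.0, 0.02, 0.002, -6.754], [-0.004, -0.115, -0.993, 1277.39], [0.0, 0.0, 0.0, 1.0]]
scene 56.826686074149826 323.00582581417706 195.3838008590773 [[0.599, -0.338, 0.726, -295.405], [-0.801, -0.237, 0.55, -675.861], [-0.014, -0.911, -0.412, 560.445], [0.0, 0.0, 0.0, 1.0]]
```

View pics/top0.png

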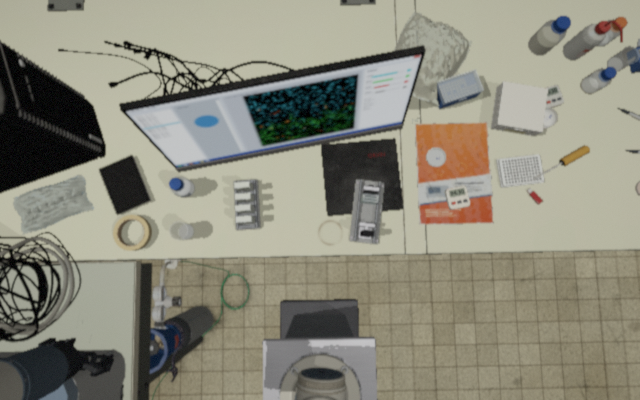

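View pics/scene0.png

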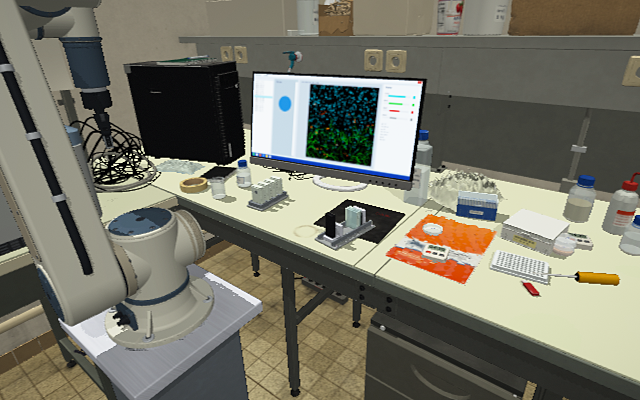

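Top: rack with four white spacers at about (247,204), caster at (368,210) with the black handle at (366,233) and glass at the far end (~(370,185)). The dish is at (330,232), the beaker at (183,230) and the bottle at (180,187). Next come rough positions, then the wrist camera.

```bash
cat > h.py <<'E'
import numpy as np,cv2
from bench import r
def ray(c,name,u,v):
    f=200/np.tan(np.radians(c['vertical_fov'])/2)
    x=np.atleast_1d(u)-c['cx'];y=np.atleast_1d(v)-c['cy']
    if name=='wrist':
        rr=np.hypot(x,y)+1e-9;t=rr/f
        d=np.c_[np.sin(t)*x/rr,np.sin(t)*y/rr,np.cos(t)]
    else: d=np.c_[x/f,y/f,np.ones(len(x))]
    return c['pose'][:3,3],d@c['pose'][:3,:3].T
def plane(c,name,u,v,z):
    o,d=ray(c,name,u,v);return o+d*((z-o[2])/d[:,2])[:,None]
def cross(o1,d1,o2,d2):
    d1=d1/np.linalg.norm(d1);d2=d2/np.linalg.norm(d2)
    s=np.linalg.lstsq(np.c_[d1,-d2],o2-o1,rcond=None)[0]
    a=o1+s[0]*d1;b=o2+s[1]*d2;return (a+b)/2,np.linalg.norm(a-b)
E
python3 - <<'E'
from h import *
c=r.calibration('top')
for n,u,v,z in[('sp top',241,186,78),('sp bot',241,222,78),('rackTL',234,181,22),('rackBR',262,228,22),('handle',366,234,92),('glasstop',370,183,70),('casterTL',358,180,8),('TR',384,182,8),('BL',351,241,8),('BR',378,243,8),('beaker',183,230,70),('bottle',180,187,104),('dish',330,232,14)]:
    print(n,plane(c,'top',u,v,z)[0].round(0))
print(r.calibration('wrist'))
E
```

```text
sp top [579. 206.  78.]
sp bot [479. 205.  78.]
rackTL [602. 236.  22.]
rackBR [465. 155.  22.]
handle [ 440. -134.   92.]
glasstop [ 581. -152.   70.]
casterTL [ 600. -124.    8.]
TR [ 593. -200.    8.]
BL [423. -99.   8.]
BR [ 416. -176.    8.]
beaker [461. 366.  70.]
bottle [576. 366. 104.]
dish [450. -39.  14.]
{'vertical_fov': 65.70646984690485, 'cx': 311.0792240686149, 'cy': 204.68972003162736, 'pose': array([[-3.41227507e-01, -9.05751288e-01, -2.51353126e-01,
         2.49664657e+02],
       [-9.39980646e-01,  3.28683353e-01,  9.16713570e-02,
         4.94308775e+02],
       [-4.15861487e-04,  2.67547862e-01, -9.63544482e-01,
         3.73161840e+02],
       [ 0.00000000e+00,  0.00000000e+00,  0.00000000e+00,
         1.00000000e+00]])}
```

```bash
python3 -m jog '.020 .008 -.012 0 0 0 1;.040 .016 -.012 0 0 0 1;.042 .0175 -.012 0 0 0 1;.042 .0175 -.012 0 0 0 1;.042 .0175 -.012 0 0 0 1;.042 .0175 0 0 0 0 1;.042 .0175 0 0 0 0 1;.042 .0175 0 0 0 0 1;.042 .0175 0 0 0 0 1;.042 .0175 0 0 0 0 1;.030 .011 0 0 0 0 1;0 0 0 0 0 -5 1;0 0 0 0 0 -5 1;0 0 0 0 0 -5 1;0 0 0 0 0 -5 1;0 0 0 0 0 0 1;0 0 0 0 0 0 1'
python3 - <<'E'
from h import *
c=r.calibration('wrist');p,d=r.get_image('wrist');np.savez('w1.npz',p=p,d=d,pose=c['pose']);cv2.imwrite('pics/w1.png',p[:,:,::-1])
print(r.get_state()['tcp_rot'].round(3) if 0 else np.array(r.get_state()['tcp_rot']).round(3))
E
```

```text
clock: 1.8
ee_pos: [528.1, 207.3, 251.6]
tcp_rot: [[1.0, -0.001, -0.001], [-0.001, -1.0, -0.0], [-0.001, 0.0, -1.0]]
force: [-0.3, -0.2, 0.0]
opening: 85.4
gripper_force: 0.0
[[ 1.    -0.001 -0.   ]
 [-0.001 -1.    -0.   ]
 [-0.     0.    -1.   ]]
```

View pics/w1.png

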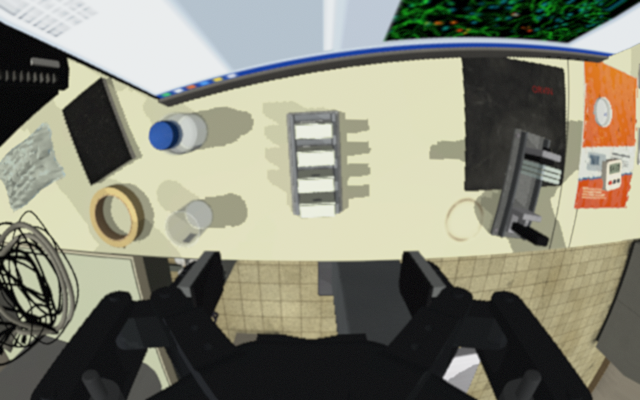

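Wrist: spacer tops at u≈297–335, v≈131,157,184,210; caster at right with the handle at (530,232), glass (540,160).

```bash
cat > m.py <<'E'
from h import *
def tops(npz,lo,hi,zr,white=170,sat=40,amin=60):
    """blobs of colour mask within world box; depth only gates, returns minAreaRect centres/corners px"""
    a=np.load(npz);p,d=a['p'],a['d'];c=r.calibration('wrist');c['pose']=a['pose']
    v,u=np.mgrid[:400,:640];o,di=ray(c,'wrist',u.ravel().astype(float),v.ravel().astype(float))
    ax=di@c['pose'][:3,2];P=(o+di*(d.ravel()/ax)[:,None]).reshape(400,640,3)
    ok=(d>0)&(P[...,0]>lo[0])&(P[...,0]<hi[0])&(P[...,1]>lo[1])&(P[...,1]<hi[1])&(P[...,2]>zr[0])&(P[...,2]<zr[1])
    hsv=cv2.cvtColor(p,cv2.COLOR_RGB2HSV)
    m=(ok&(hsv[...,2]>white)&(hsv[...,1]<sat)).astype(np.uint8)
    out=[]
    for k in cv2.findContours(m,cv2.RETR_EXTERNAL,cv2.CHAIN_APPROX_NONE)[0]:
        if cv2.contourArea(k)<amin: continue
        q=k[:,0].astype(float);out.append((cv2.moments(k),q,P[k[:,0,1],k[:,0,0],2]))
    return c,out,P,m
E
python3 - <<'E'
from m import *
c,o,P,m=tops('w1.npz',(440,140),(640,260),(60,95))
for mo,q,z in o:
    X=plane(c,'wrist',q[:,0],q[:,1],78)
    (cx,cy),(w,h),a=cv2.minAreaRect(X[:,:2].astype(np.float32))
    print((mo['m10']/mo['m00'],mo['m01']/mo['m00']),np.round([cx,cy,w,h,a],1),'z',np.median(z).round(1))
# caster region by height
B=(P[...,0]>380)&(P[...,0]<660)&(P[...,1]>-230)&(P[...,1]<-70)
for lo,hi in((60,66),(66,74),(48,56),(86,97),(18,25)):
    k=B&(P[...,2]>lo)&(P[...,2]<hi)
    if k.sum()>5:
        X=P[k];(cx,cy),s,a=cv2.minAreaRect(X[:,:2].astype(np.float32));print(lo,hi,k.sum(),np.round([cx,cy,*s,a],1),X.mean(0).round(1))
E
```

```text
(316.7644845748683, 209.9191121143717) [489.1 201.6  18.   42.9   3.9] z 74.8
(315.61243673174255, 184.52639190166303) [520.5 203.3  17.2  42.9   5.6] z 74.7
(315.448264239973, 158.23963599595552) [551.6 203.3  18.1  42.6   3.3] z 74.4
(313.4570166496772, 131.063540604825) [5.829e+02 2.057e+02 1.620e+01 4.220e+01 1.000e-01] z 74.3
60 66 205 [ 503.9 -144.    46.   138.8   81.8] [ 540.2 -143.3   62.3]
66 74 301 [ 493.5 -144.7   46.2  117.5   84.6] [ 525.4 -144.4   69.1]
48 56 387 [ 507.  -143.3   44.7  145.4   84.2] [ 514.8 -139.5   52.2]
86 97 141 [ 441.9 -135.4   30.6   17.5   78.6] [ 443.5 -133.2   90.2]
18 25 725 [ 507.1 -144.    62.2  176.9   81.6] [ 503.7 -131.5   20.7]
```

```bash
python3 -m jog '-.002 .020 0 0 0 0 1;-.003 .042 0 0 0 0 1;-.003 .042 0 0 0 0 1;-.003 .042 0 0 0 0 1;-.003 .042 0 0 0 0 1;-.003 .042 0 0 0 0 1;-.003 .042 0 0 0 0 1;-.003 .042 0 0 0 0 1;-.002 .036 0 0 0 0 1;0 0 0 0 0 4 1;0 0 0 0 0 4 1;0 0 0 0 0 0 1;0 0 0 0 0 0 1'
python3 - <<'E'
from m import *
c=r.calibration('wrist');p,d=r.get_image('wrist');np.savez('w2.npz',p=p,d=d,pose=c['pose']);cv2.imwrite('pics/w2.png',p[:,:,::-1])
c2,o,P,m=tops('w2.npz',(440,140),(640,260),(60,95))
c1,o1,_,_=tops('w1.npz',(440,140),(640,260),(60,95))
for (a,_,_),(b,_,_) in zip(o,o1):
    A=ray(c2,'wrist',a['m10']/a['m00'],a['m01']/a['m00']);Bq=ray(c1,'wrist',b['m10']/b['m00'],b['m01']/b['m00'])
    X,e=cross(A[0],A[1][0],Bq[0],Bq[1][0]);print(X.round(1),round(e,1))
print(len(o))
B=(P[...,0]>380)&(P[...,0]<660)&(P[...,1]>-230)&(P[...,1]<-70)
for lo,hi in((60,66),(66,74),(48,56),(86,97),(18,25)):
    k=B&(P[...,2]>lo)&(P[...,2]<hi)
    if k.sum()>5:
        X=P[k];(cx,cy),s,a=cv2.minAreaRect(X[:,:2].astype(np.float32));print(lo,hi,k.sum(),np.round([cx,cy,*s,a],1),X.mean(0).round(1))
q=p[60:340,200:440,::-1];cv2.imwrite('pics/w2z.png',cv2.resize(q,None,fx=2.1,fy=2.1))
E
```

```text
clock: 3.15
ee_pos: [503.4, -143.0, 252.0]
tcp_rot: [[0.991, -0.137, 0.0], [-0.137, -0.991, -0.0], [0.0, 0.0, -1.0]]
force: [0.4, 0.2, -0.6]
opening: 85.3
gripper_force: 0.0
[488.7 201.7  75.4] 0.1
[520.2 203.2  76.2] 0.3
[551.2 203.4  75.3] 0.1
[582.9 205.7  75.9] 0.2
4
60 66 338 [ 509.5 -145.7   41.7  127.1   82.2] [ 558.5 -152.3   62.7]
66 74 658 [ 498.5 -144.6   42.7  106.7   81.9] [ 533.5 -149.1   69.7]
48 56 508 [ 513.2 -146.8   43.7  132.    82.3] [ 506.2 -145.4   52.7]
86 97 334 [ 442.6 -137.    28.7   15.8   82.5] [ 443.4 -137.    91.2]
18 25 1298 [ 507.3 -145.3   59.7  178.5   81.9] [ 503.8 -144.1   21.6]
```

View pics/w2z.png

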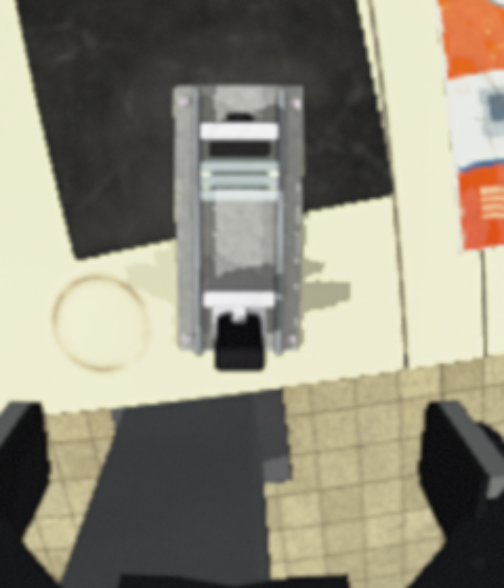

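Zoom: handle at crop (240,340), plate's pressing edge at y≈292, glass front edge at y≈200, back at 162. The caster is closely aligned with the tool.

```bash
python3 - <<'E'
from m import *
c,o,P,m=tops('w2.npz',(440,140),(640,260),(60,95))
th=np.radians(-7.8);R=np.array([[np.cos(th),np.sin(th)],[-np.sin(th),np.cos(th)]])
L=(P[...,:2]-[525.5,-148.1])@R.T
a=np.load('w2.npz')
for u in (306,314,322):
  for v in range(130,208,2): 
    if u==314: print(v,L[v,u].round(1),P[v,u,2].round(1),a['p'][v,u])
for v0,z in((60+200/2.1,69),(60+292/2.1,51),(60+306/2.1,51)):
    print(v0,((plane(c,'wrist',314.,v0,z)[0,:2]-[525.5,-148.1])@R.T).round(1))
E
```

```text
130 [32.7 -0.4] 55.8 [42 40 40]
132 [30.2 -0.4] 55.3 [41 40 40]
134 [25.8 -0.7] 8.3 [67 72 69]
136 [26.  -0.3] 70.6 [133 143 139]
138 [23.7 -0.3] 71.6 [188 198 197]
140 [21.3 -0.3] 70.6 [177 190 187]
142 [18.2 -0.4] 59.5 [130 141 136]
144 [16.7 -0.3] 71.3 [181 191 189]
146 [14.3 -0.3] 70.6 [182 195 193]
148 [10.1 -0.4] 50.0 [150 162 158]
150 [ 9.3 -0.3] 67.9 [180 188 183]
152 [ 7.1 -0.3] 70.2 [226 231 230]
154 [ 4.8 -0.3] 70.6 [216 223 221]
156 [-4.6 -0.7] 8.5 [188 190 185]
158 [-7.5 -0.7] 8.1 [180 181 175]
160 [-10.2  -0.7] 8.6 [173 174 168]
162 [-13.1  -0.7] 8.0 [178 178 173]
164 [-16.   -0.7] 7.2 [182 182 176]
166 [-18.8  -0.7] 7.4 [179 180 174]
168 [-21.5  -0.7] 8.2 [181 182 176]
170 [-24.   -0.7] 9.8 [178 179 173]
172 [-27.3  -0.7] 7.3 [180 181 175]
174 [-29.7  -0.7] 9.4 [183 184 178]
176 [-32.9  -0.7] 7.5 [181 183 177]
178 [-35.6  -0.7] 8.4 [182 184 177]
180 [-38.6  -0.7] 7.6 [181 182 176]
182 [-41.2  -0.7] 8.6 [181 182 175]
184 [-44.2  -0.7] 8.4 [178 179 173]
186 [-47.1  -0.7] 8.1 [160 162 156]
188 [-50.   -0.7] 7.8 [116 116 113]
190 [-52.9  -0.7] 8.0 [106 107 104]
192 [-54.6  -0.7] 13.0 [107 106 106]
194 [-54.4  -0.6] 25.9 [106 106 107]
196 [-53.5  -0.5] 40.8 [104 103 104]
198 [-54.4  -0.5] 47.9 [146 145 146]
200 [-55.9  -0.4] 52.1 [233 232 233]
202 [-58.9  -0.4] 51.0 [238 237 238]
204 [-61.6  -0.4] 50.7 [235 234 236]
206 [-67.   -0.5] 41.0 [231 231 232]
155.23809523809524 [ 3.1 -0.3]
199.04761904761904 [-55.   -0.4]
205.7142857142857 [-63.8  -0.4]
```

Glass face at x≈+4, plate at −54, so a 58 mm gap. Two spacers (36 mm) give a 5 mm squeeze at about 27 mm of travel, which is within 30 mm. I'll take the nearest spacer first.

```bash
python3 -m jog '0 0 0 0 0 -5.2 1;0 0 0 0 0 -5.2 1;0 -.025 0 0 0 0 1;0 -.042 .018 0 0 0 1;0 -.042 .018 0 0 0 1;0 -.042 .018 0 0 0 1;0 -.042 .018 0 0 0 1;0 -.042 .018 0 0 0 1;0 -.042 .018 0 0 0 1;0 -.042 .018 0 0 0 1;0 -.026 .018 0 0 0 1;0 0 .003 0 0 0 1;0 0 0 0 0 0 1;0 0 0 0 0 0 1'
cat > look.py <<'E'
from m import *
import sys
n=sys.argv[1];c=r.calibration('wrist');s=r.get_state();p,d=r.get_image('wrist');np.savez(n+'.npz',p=p,d=d,pose=c['pose']);cv2.imwrite(f'pics/{n}.png',p[:,:,::-1])
R=np.array(s['tcp_rot']);T=np.array(s['ee_pos'])
print(T.round(1),'yaw',np.degrees(np.arctan2(R[1,0],R[0,0])).round(2))
c,o,P,m=tops(n+'.npz',*eval(sys.argv[2]))
for mo,q,z in o:
    zt=np.median(z);X=plane(c,'wrist',q[:,0],q[:,1],zt)
    (cx,cy),w,a=cv2.minAreaRect(X[:,:2].astype(np.float32))
    print(np.round([cx,cy,*w,a,zt],1),'tool mm',(R.T@(np.array([cx,cy,zt])-T)).round(1))
E
python3 look.py w3 '(440,140),(640,260),(62,95)'
```

```text
clock: 4.6
ee_pos: [489.2, 201.6, 105.6]
tcp_rot: [[0.999, 0.044, 0.001], [0.044, -0.999, 0.0], [0.001, -0.0, -1.0]]
force: [-0.3, 0.3, -0.0]
opening: 85.5
gripper_force: 0.0
[489.2 201.6 105.6] yaw 2.5
[489.1 200.9  16.5  42.5   2.5  77.7] tool mm [-0.2  0.7 27.9]
[519.8 202.9  16.9  42.6   3.6  74.5] tool mm [30.6  0.  31.1]
[550.9 203.   16.8  42.    2.6  74. ] tool mm [61.7  1.4 31.6]
[582.8 205.4  17.   42.    2.5  74.8] tool mm [93.7  0.3 30.8]
```

```bash
python3 -m jog '0 0 .015 0 0 0 1;0 0 .020 0 0 0 1;0 0 .020 0 0 0 1;0 0 .010 0 0 0 1;0 0 0 0 0 0 1;0 0 0 0 0 0 .3;0 0 0 0 0 0 .3;0 0 0 0 0 0 .3;0 0 0 0 0 0 .3;0 0 0 0 0 0 .3;0 0 0 0 0 0 .3;0 0 0 0 0 0 .3;0 0 0 0 0 0 .3' 40
```

```text
clock: 5.95
ee_pos: [488.8, 202.0, 39.9]
tcp_rot: [[0.999, 0.043, -0.0], [0.043, -0.999, -0.0], [-0.0, 0.0, -1.0]]
force: [0.2, -0.6, -0.5]
opening: 25.7
gripper_force: 0.0
```

```bash
python3 look.py w4 '(440,140),(640,260),(50,95)'; python3 - <<'E'
from h import *
p,_=r.get_image('scene');a=np.load('w4.npz')['p']
b=cv2.resize(p[120:260,180:400],(640,400));
cv2.imwrite('pics/g1.png',np.hstack([cv2.resize(b,(400,300)),cv2.resize(a[80:380,160:480],(400,300))])[:,:,::-1])
E
```

```text
[488.8 202.   39.9] yaw 2.47
[519.9 202.7  16.7  42.9   2.7  74.3] tool mm [ 31.1   0.7 -34.5]
[551.1 202.9  17.5  43.3   2.7  74.1] tool mm [ 62.3   1.8 -34.2]
[583.1 205.3  17.6  43.    1.9  74.3] tool mm [ 94.4   0.8 -34.4]
```

View pics/g1.png

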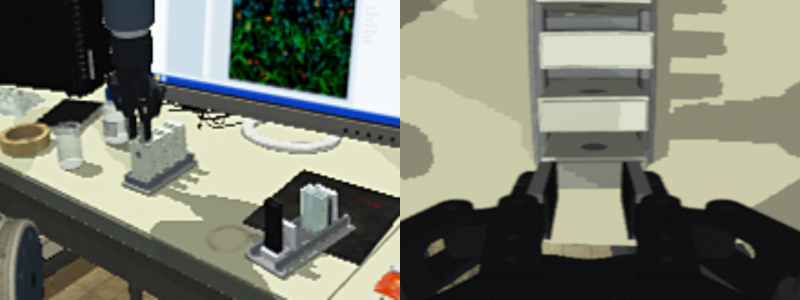

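```bash
python3 - <<'E'
from m import *
c,o,P,m=tops('w4.npz',(440,140),(640,260),(50,95))
a=np.load('w4.npz')['p']
for v in range(195,340,8): print(v,P[v,316].round(0),a[v,316],P[v,300].round(0))
s=r.get_state();print(s['opening'],s['gripper_force'])
E
```

```text
195 [520. 202.  79.] [199 204 183] [520. 209.  78.]
203 [516. 202.  78.] [198 202 182] [516. 209.  79.]
211 [498. 200.  29.] [136 140 125] [497. 211.  28.]
219 [497. 200.  45.] [90 92 83] [497. 210.  44.]
227 [497. 200.  59.] [50 52 52] [497. 209.  59.]
235 [498. 201.  72.] [92 94 84] [497. 209.  72.]
243 [495. 201.  77.] [119 122 109] [495. 209.  78.]
251 [491. 200.  77.] [126 130 117] [491. 209.  79.]
259 [486. 200.  78.] [126 129 116] [486. 208.  78.]
267 [482. 200.  78.] [147 150 135] [482. 208.  78.]
275 [435. 197.   1.] [204 203 169] [434. 210.   0.]
283 [428. 196.   0.] [205 204 170] [427. 209.   0.]
291 [419. 196.  -1.] [204 203 170] [419. 209.  -0.]
299 [412. 196.   0.] [204 203 170] [411. 209.  -0.]
307 [403. 195.  -1.] [204 204 170] [402. 209.  -1.]
315 [395. 195.   0.] [204 203 169] [394. 209.   0.]
323 [385. 194.  -1.] [203 202 169] [386. 208.   1.]
331 [-324.  149. -872.] [146 138 105] [-326.  219. -870.]
339 [498. 202. 155.] [49 45 34] [497. 206. 153.]
25.60586455975073 0.0
```

```bash
python3 - <<'E'
from m import *
c,o,P,m=tops('w4.npz',(440,140),(640,260),(50,95))
for v in (235,255,275):
  print(v,[(u,*P[v,u].round(0).astype(int).tolist()) for u in range(246,386,8)])
E
```

```text
235 [(246, 467, 253, 0), (254, 468, 246, 1), (262, 467, 240, -1), (270, 471, 233, 7), (278, 497, 220, 72), (286, 497, 216, 72), (294, 497, 212, 71), (302, 497, 208, 72), (310, 497, 204, 71), (318, 497, 200, 72), (326, 498, 195, 72), (334, 498, 191, 71), (342, 498, 187, 72), (350, 498, 183, 71), (358, 474, 167, 9), (366, 471, 160, 0), (374, 471, 153, -1), (382, 472, 147, 0)]
255 [(246, 450, 253, 0), (254, 450, 247, 0), (262, 494, 226, 92), (270, 498, 221, 100), (278, 498, 218, 100), (286, 488, 216, 78), (294, 489, 211, 79), (302, 489, 207, 79), (310, 488, 203, 76), (318, 489, 199, 79), (326, 489, 195, 77), (334, 490, 191, 79), (342, 499, 190, 99), (350, 499, 186, 99), (358, 496, 181, 91), (366, 496, 177, 92), (374, 455, 152, 1), (382, 455, 145, 0)]
275 [(246, 499, 227, 121), (254, 500, 224, 123), (262, 499, 222, 120), (270, 497, 219, 116), (278, 498, 216, 117), (286, 479, 215, 82), (294, 435, 214, 1), (302, 434, 208, 0), (310, 435, 202, 1), (318, 435, 195, -1), (326, 436, 189, 1), (334, 436, 182, 1), (342, 496, 191, 111), (350, 499, 188, 117), (358, 500, 186, 120), (366, 502, 183, 122), (374, 501, 180, 121), (382, 436, 142, 0)]
```

```bash
python3 - <<'E'
from m import *
for n,T in(('w1',(528.1,207.3,251.6)),('w3',(489.2,201.6,105.6)),('w4',(488.8,202,39.9))):
    _,_,P,_=tops(n+'.npz',(440,140),(640,260),(50,95))
    D=P-np.array(T)
    for s in(1,-1):
        k=(D[...,2]>-15)&(D[...,2]<75)&(abs(D[...,0])<16)&(s*D[...,1]>5)&(s*D[...,1]<60)
        if n=='w4': k&=P[...,2]>81
        X=D[k];print(n,s,len(X),'zmin',np.percentile(X[:,2],[0,1,5]).round(1) if len(X) else '', 'inner y',np.percentile(s*X[:,1],[2,10,50]).round(1) if len(X) else '')
E
```

```text
w1 1 1072 zmin [52.3 53.  55. ] inner y [43.  43.2 43.6]
w1 -1 1089 zmin [51.9 53.1 55. ] inner y [41.5 41.7 42.1]
w3 1 1064 zmin [51.8 53.1 55.2] inner y [42.8 43.  43.7]
w3 -1 1080 zmin [52.  53.2 54.9] inner y [41.2 41.5 42.1]
w4 1 1067 zmin [41.4 43.1 45.5] inner y [13.  13.3 16.8]
w4 -1 1077 zmin [41.2 42.5 45.8] inner y [11.6 11.9 14.3]
```

The depth picture shows the real fingertips about 41–52 mm behind the reported TCP (shut/open). They are still above the spacer, which is untouched. I'll open, go 44 mm lower and grip.

```bash
python3 -m jog '0 0 -.003 0 0 0 1;0 -.0005 0 0 0 0 1;0 0 0 0 0 0 1;0 0 0 0 0 0 1;0 0 0 0 0 0 1;0 0 0 0 0 0 1;0 0 .010 0 0 0 1;0 0 .015 0 0 0 1;0 0 .012 0 0 0 1;0 0 .010 0 0 0 1;0 0 0 0 0 0 .3;0 0 0 0 0 0 .3;0 0 0 0 0 0 .3;0 0 0 0 0 0 .3;0 0 0 0 0 0 .3;0 0 0 0 0 0 .3;0 0 0 0 0 0 .3' 40
```

```text
clock: 7.75
ee_pos: [489.3, 202.4, -3.4]
tcp_rot: [[0.999, 0.043, 0.001], [0.043, -0.999, 0.0], [0.001, -0.0, -1.0]]
force: [-0.6, -2.8, 4.9]
opening: 43.6
gripper_force: 42.2
```

```bash
python3 -m jog '0 0 -.010 0 0 0 .3;0 0 -.025 0 0 0 .3;0 0 -.040 0 0 5.15 .3;0 0 -.040 0 0 5.15 .3;.004 .020 0 0 0 0 .3;.008 .040 0 0 0 0 .3;.009 .040 0 0 0 0 .3;.009 .040 0 0 0 0 .3;.009 .040 0 0 0 0 .3;.009 .040 0 0 0 0 .3;.009 .040 0 0 0 0 .3;.008 .040 0 0 0 0 .3;.006 .030 0 0 0 0 .3;.0025 .013 0 0 0 0 .3;0 0 0 0 0 0 .3;0 0 0 0 0 0 .3'
python3 look.py w5 '(440,-230),(640,-70),(62,230)'
python3 - <<'E'
from m import *
a=np.load('w5.npz')['p'][:,:,::-1];cv2.imwrite('pics/w5z.png',cv2.resize(a[60:340,180:460],None,fx=2,fy=2))
E
```

```text
clock: 9.35
ee_pos: [514.9, -146.5, 110.9]
tcp_rot: [[0.991, -0.136, 0.0], [-0.136, -0.991, 0.001], [-0.0, -0.001, -1.0]]
force: [0.5, 0.1, 0.3]
opening: 43.7
gripper_force: 41.7
[ 514.9 -146.5  110.9] yaw -7.84
[ 510.9 -131.4   11.5    3.1   79.1  192.6] tool mm [ -6.  -14.5 -81.7]
[ 512.6 -162.6    5.4    4.2   80.4  192.6] tool mm [ -0.1  16.2 -81.7]
[ 539.7 -150.2   43.7   21.7   82.2   69.7] tool mm [25.1  0.3 41.1]
[ 567.8 -153.7   43.     8.3   82.2   62.9] tool mm [53.3 -0.1 48. ]
```

View pics/w5z.png

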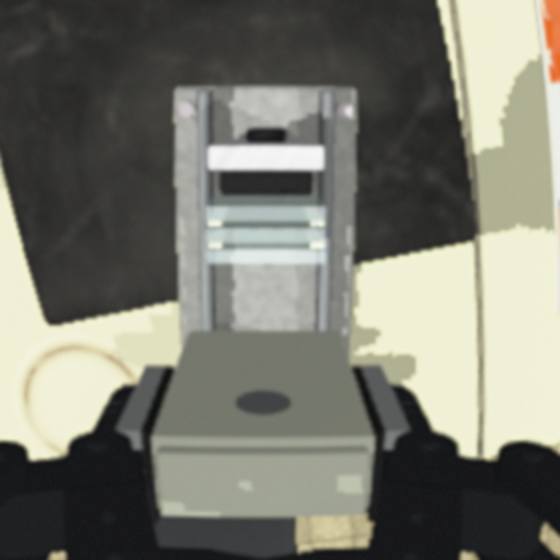

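```bash
cat > ext.py <<'E'
from m import *
import sys
s=r.get_state();R=np.array(s['tcp_rot']);T=np.array(s['ee_pos'])
_,_,P,_=tops(sys.argv[1]+'.npz',(0,0),(1,1),(0,1))
D=(P-T)@R
def e(nm,k):
    X=D[k];print(nm,k.sum(),'x',np.percentile(X[:,0],[2,50,98]).round(1),'y',np.percentile(X[:,1],[1,99]).round(1),'z',np.median(X[:,2]).round(1))
zt=float(sys.argv[2])
near=(abs(D[...,0])<14)&(abs(D[...,1])<30)
e('top',near&(abs(P[...,2]-zt)<2.5)&(abs(D[...,1])<21.0))
e('topwide',near&(abs(P[...,2]-zt)<2.5))
e('front',near&(P[...,2]<zt-8)&(P[...,2]>zt-55))
ch=(abs(D[...,1])<60)&(D[...,0]>5)&(D[...,0]<70)
e('rails',ch&(abs(P[...,2]-22)<2)&(D[...,0]>12));e('glass',ch&(abs(P[...,2]-70)<2)&(D[...,0]<42));e('floor',ch&(abs(P[...,2]-8)<1.2)&(abs(D[...,1])<28))
E
python3 ext.py w5 192.5
```

```text
top 3506 x [-7.5  0.4  6.8] y [-20.1  19.6] z -81.4
topwide 3878 x [-7.6  0.8 10.2] y [-25.1  25.3] z -81.4
front 4838 x [ 7.3  7.9 10.2] y [-27.7  27.3] z -56.7
rails 674 x [13.6 44.4 69.1] y [-29.3  30.2] z 88.8
glass 1534 x [14.1 24.9 35.9] y [-21.   22.3] z 41.0
floor 583 x [36.7 64.5 69.9] y [-23.4  24.9] z 102.9
```

```bash
python3 -m jog '0 .0009 .010 0 0 0 .3;0 0 .025 0 0 0 .3;0 0 .030 0 0 0 .3;0 0 .020 0 0 0 .3;0 0 .010 0 0 0 .3;0 0 0 0 0 0 .3;0 0 .005 0 0 0 .3;0 0 .004 0 0 0 .3;0 0 .003 0 0 0 .3'
```

```text
clock: 10.3
ee_pos: [515.3, -148.1, 4.3]
tcp_rot: [[0.991, -0.136, 0.001], [-0.136, -0.991, 0.0], [0.001, -0.0, -1.0]]
force: [-0.3, 0.0, -1.3]
opening: 43.5
gripper_force: 41.7
```

```bash
python3 -m jog '0 0 .003 0 0 0 .3;0 0 .002 0 0 0 .3;0 0 .0015 0 0 0 .3;0 0 0 0 0 0 .3'
```

```text
clock: 10.7
ee_pos: [514.7, -148.2, -2.8]
tcp_rot: [[0.991, -0.136, -0.0], [-0.136, -0.991, -0.0], [-0.0, 0.0, -1.0]]
force: [-0.6, -0.2, -0.4]
opening: 43.5
gripper_force: 41.7
```

Within about 0.6 mm of the floor, with no side forces. I'll release and rise.

```bash
python3 -m jog '0 0 0 0 0 0 .65;0 0 0 0 0 0 .65;0 0 0 0 0 0 .65;0 0 0 0 0 0 .8;0 0 0 0 0 0 .8;0 0 -.010 0 0 0 .8;0 0 -.025 0 0 0 1;0 0 -.040 0 0 0 1;0 0 -.035 0 0 0 1;0 0 0 0 0 0 1;0 0 0 0 0 0 1'
python3 look.py w6 '(440,-230),(640,-70),(60,95)'; python3 ext.py w6 78
```

```text
clock: 11.8
ee_pos: [515.5, -148.1, 108.9]
tcp_rot: [[0.991, -0.136, 0.003], [-0.136, -0.991, 0.0], [0.003, -0.001, -1.0]]
force: [-0.0, 0.1, 0.0]
opening: 85.3
gripper_force: 0.0
[ 515.5 -148.1  108.9] yaw -7.83
[ 513.9 -147.1   42.9   18.5   82.2   73.9] tool mm [-1.8 -0.7 34.9]
[ 540.2 -150.3   43.    21.5   82.2   69.8] tool mm [24.7 -1.2 39.1]
[ 567.6 -154.    43.4    9.    82.1   62.5] tool mm [52.3 -1.2 46.5]
top 1116 x [-7.1  0.3  7. ] y [-20.3  19.4] z 29.5
topwide 1117 x [-7.1  0.2  7. ] y [-20.4  19.4] z 29.5
front 539 x [-5.4  8.1  8.7] y [-29.   26.5] z 50.7
rails 690 x [13.7 44.4 68.7] y [-31.3  28.6] z 85.4
glass 1681 x [ 7.8 25.3 36.4] y [-22.2  20.2] z 37.6
floor 548 x [36.3 64.7 69.4] y [-25.7  22.5] z 99.5
```

```bash
python3 -m jog '0 0 0 0 0 -5.15 1;0 0 0 0 0 -5.15 1;.001 -.020 0 0 0 0 1;.0022 -.040 0 0 0 0 1;.0024 -.042 0 0 0 0 1;.0024 -.042 0 0 0 0 1;.0024 -.042 0 0 0 0 1;.0024 -.042 0 0 0 0 1;.0024 -.042 0 0 0 0 1;.0022 -.042 0 0 0 0 1;.0014 -.027 0 0 0 0 1;.001 -.012 0 0 0 0 1;0 0 0 0 0 0 1;0 0 0 0 0 0 1'
python3 look.py w7 '(440,140),(640,260),(62,95)'
```

```text
clock: 13.25
ee_pos: [519.0, 202.5, 106.7]
tcp_rot: [[0.999, 0.043, -0.001], [0.043, -0.999, -0.001], [-0.001, 0.001, -1.0]]
force: [0.2, -0.9, -0.0]
opening: 85.2
gripper_force: 0.0
[519.  202.5 106.7] yaw 2.47
[520.1 207.9  15.7  31.8   2.5  77.6] tool mm [ 1.4 -5.4 29.1]
[551.9 203.2  16.2  42.2   2.7  76.8] tool mm [32.9  0.7 29.8]
[583.1 205.4  16.6  42.6   1.4  75.2] tool mm [64.3 -0.2 31.4]
```

```bash
python3 -m jog '.0006 -.0005 .015 0 0 0 1;0 0 .030 0 0 0 1;0 0 .030 0 0 0 1;0 0 .020 0 0 0 1;0 0 .014 0 0 0 1;0 0 0 0 0 0 1;0 0 0 0 0 0 .3;0 0 0 0 0 0 .3;0 0 0 0 0 0 .3;0 0 0 0 0 0 .3;0 0 0 0 0 0 .3;0 0 0 0 0 0 .3;0 0 0 0 0 0 .3' 40
```

```text
clock: 14.6
ee_pos: [520.8, 203.9, -0.4]
tcp_rot: [[0.999, 0.044, 0.002], [0.044, -0.999, 0.0], [0.002, -0.0, -1.0]]
force: [-0.6, -2.4, 5.9]
opening: 43.5
gripper_force: 41.4
```

```bash
python3 -m jog '0 0 -.010 0 0 0 .3;0 0 -.025 0 0 0 .3;0 0 -.040 0 0 5.15 .3;0 0 -.040 0 0 5.15 .3;.001 .020 0 0 0 0 .3;.002 .040 0 0 0 0 .3;.002 .042 0 0 0 0 .3;.002 .042 0 0 0 0 .3;.002 .042 0 0 0 0 .3;.002 .042 0 0 0 0 .3;.002 .042 0 0 0 0 .3;.0015 .040 0 0 0 0 .3;.0013 .028 0 0 0 0 .3;.0005 .0116 0 0 0 0 .3;0 0 0 0 0 0 .3;0 0 0 0 0 0 .3'
python3 look.py w8 '(440,-230),(640,-70),(60,95)'; python3 ext.py w8 192; python3 - <<'E'
from m import *
a=np.load('w8.npz')['p'][:,:,::-1];cv2.imwrite('pics/w8z.png',cv2.resize(a[60:340,180:460],None,fx=2,fy=2))
E
```

```text
clock: 16.2
ee_pos: [488.5, -144.2, 113.3]
tcp_rot: [[0.991, -0.136, -0.0], [-0.136, -0.991, 0.001], [-0.0, -0.0, -1.0]]
force: [0.1, 0.8, -0.2]
opening: 43.6
gripper_force: 41.0
[ 488.5 -144.2  113.3] yaw -7.83
[ 514.  -147.5   43.7   17.8   82.2   73.6] tool mm [25.7 -0.2 39.6]
[ 539.9 -150.    43.1   20.6   82.1   69.9] tool mm [51.7 -1.2 43.3]
[ 567.7 -153.8   42.3    9.1   82.1   62.6] tool mm [79.8 -1.2 50.6]
top 3362 x [-7.7  0.1  6.6] y [-20.1  19.7] z -78.4
topwide 4117 x [-8.2  0.6  9.8] y [-25.3  24.9] z -78.4
front 4482 x [ 7.2  7.8 10.1] y [-27.7  27.3] z -54.1
rails 602 x [14.7 42.5 69.1] y [-30.6  29.4] z 91.3
glass 149 x [33.8 34.7 42. ] y [-21.2  20.8] z 43.8
floor 98 x [32.6 63.5 69.2] y [-24.5  23.6] z 105.3
```

View pics/w8z.png

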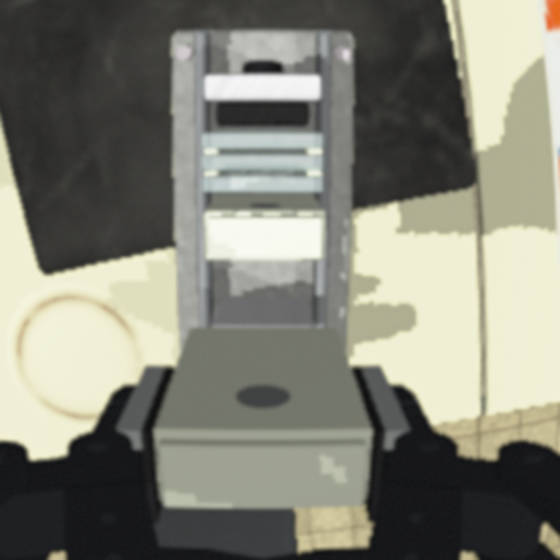

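Held spacer aligned; the first spacer stands in front of the glass (zoom y 210–262), leaving an 8 mm gap for the second. I'm lowering it now.

```bash
python3 -m jog '0 -.0005 .010 0 0 0 .3;0 0 .025 0 0 0 .3;0 0 .030 0 0 0 .3;0 0 .020 0 0 0 .3;0 0 .010 0 0 0 .3;0 0 0 0 0 0 .3;0 0 .005 0 0 0 .3;0 0 .004 0 0 0 .3;0 0 .003 0 0 0 .3;0 0 .003 0 0 0 .3;0 0 0 0 0 0 .3'
```

```text
clock: 17.35
ee_pos: [488.4, -144.2, 3.1]
tcp_rot: [[0.991, -0.136, -0.0], [-0.136, -0.991, 0.0], [-0.0, -0.0, -1.0]]
force: [-0.1, -0.3, -0.5]
opening: 43.8
gripper_force: 41.0
```

```bash
python3 -m jog '0 0 .0015 0 0 0 .3;0 0 .0013 0 0 0 .3;0 0 0 0 0 0 .3;0 0 0 0 0 0 .65;0 0 0 0 0 0 .65;0 0 0 0 0 0 .65;0 0 0 0 0 0 .8;0 0 0 0 0 0 .8;0 0 -.010 0 0 0 .8;0 0 -.025 0 0 0 1;0 0 -.040 0 0 0 1;0 0 -.035 0 0 0 1;0 0 0 0 0 0 1;0 0 0 0 0 0 1'
python3 look.py w9 '(440,-230),(640,-70),(48,95)'; python3 ext.py w9 78
```

```text
clock: 18.75
ee_pos: [489.3, -144.1, 112.0]
tcp_rot: [[0.991, -0.136, 0.003], [-0.136, -0.991, 0.0], [0.003, -0.001, -1.0]]
force: [0.3, 0.4, -0.7]
opening: 85.3
gripper_force: 0.0
[ 489.3 -144.1  112. ] yaw -7.83
[ 484.  -142.9   43.1   25.3   82.2   73.1] tool mm [-5.5 -0.5 38.9]
[ 514.1 -147.1   42.8   17.8   83.3   73.9] tool mm [24.9 -0.5 38.2]
[ 540.2 -149.9   42.9   20.5   82.1   69.9] tool mm [51.1 -1.2 42.3]
[ 567.8 -154.1   42.9    9.    82.1   62.2] tool mm [79.  -0.8 50. ]
top 1107 x [-7.4 -0.2  6.7] y [-20.6  19.7] z 32.7
topwide 1107 x [-7.4 -0.2  6.7] y [-20.6  19.7] z 32.7
front 582 x [-2.5  7.9  8.7] y [-29.8  27.1] z 58.8
rails 611 x [13.9 41.1 69.2] y [-31.   28.9] z 88.6
glass 279 x [ 7.3 34.3 41.9] y [-21.6  20.3] z 40.7
floor 110 x [32.3 63.8 69.4] y [-24.8  22.8] z 102.7
```

```bash
python3 -m jog '-.024 0 0 0 0 0 1;-.0234 -.0005 0 0 0 0 1;0 0 .020 0 0 0 1;0 0 .030 0 0 0 1;0 0 .025 0 0 0 1;0 0 .018 0 0 0 1;0 0 0 0 0 0 1;0 0 0 0 0 0 .1;0 0 0 0 0 0 .1;0 0 0 0 0 0 .1;0 0 0 0 0 0 .1;0 0 0 0 0 0 .1;0 0 0 0 0 0 .1;0 0 0 0 0 0 .1;0 0 0 0 0 0 .1;0 0 0 0 0 0 .1' 40
```

```text
clock: 20.4
ee_pos: [442.3, -137.6, 18.5]
tcp_rot: [[0.991, -0.136, 0.001], [-0.136, -0.991, -0.001], [0.001, 0.0, -1.0]]
force: [-0.9, -1.1, 7.0]
opening: 29.4
gripper_force: 41.0
```

```bash
python3 -m jog '.002 0 0 0 0 0 .1;.003 0 0 0 0 0 .1;.003 0 0 0 0 0 .1;.003 0 0 0 0 0 .1;.003 0 0 0 0 0 .1;.003 0 0 0 0 0 .1;.001 0 0 0 0 0 .1;0 0 0 0 0 0 .1;0 0 0 0 0 0 .1'
python3 -c "
from h import *
s=r.get_state();print(np.array(s['force']).round(1),np.array(s['ee_pos']).round(1))"
```

```text
clock: 21.3
ee_pos: [460.2, -140.0, 18.5]
tcp_rot: [[0.991, -0.136, 0.002], [-0.136, -0.991, -0.001], [0.002, 0.0, -1.0]]
force: [-0.7, -0.7, 5.5]
opening: 29.3
gripper_force: 41.2
[-0.7 -0.7  5.5] [ 460.2 -140.    18.5]
```

```bash
python3 -m jog '.001 0 0 0 0 0 .1;.001 0 0 0 0 0 .1;0 0 0 0 0 0 .1;0 0 0 0 0 0 .1'
```

```text
clock: 21.7
ee_pos: [462.0, -140.3, 18.5]
tcp_rot: [[0.991, -0.136, 0.001], [-0.136, -0.991, -0.001], [0.001, 0.0, -1.0]]
force: [-1.7, -0.5, 5.6]
opening: 29.5
gripper_force: 41.2
```

```bash
python3 -m jog '.001 0 0 0 0 0 .1;.001 0 0 0 0 0 .1;0 0 0 0 0 0 .1;0 0 0 0 0 0 .1'
```

```text
clock: 22.1
ee_pos: [463.9, -140.6, 18.5]
tcp_rot: [[0.991, -0.136, 0.001], [-0.136, -0.991, -0.001], [0.001, 0.0, -1.0]]
force: [-1.8, -0.9, 6.8]
opening: 29.6
gripper_force: 41.2
```

```bash
python3 -m jog '.001 0 0 0 0 0 .1;.0005 0 0 0 0 0 .1;0 0 0 0 0 0 .1;0 0 0 0 0 0 .1' | grep -E 'ee|force'
```

```text
ee_pos: [464.9, -140.7, 18.5]
force: [-3.4, -0.1, 7.8]
gripper_force: 41.4
```

```bash
python3 -m jog '.001 0 0 0 0 0 .1;.0005 0 0 0 0 0 .1;0 0 0 0 0 0 .1;0 0 0 0 0 0 .1' | grep -E 'ee|force'
```

```text
ee_pos: [465.8, -140.8, 18.5]
force: [-4.5, 1.2, 9.7]
gripper_force: 41.6
```

```bash
python3 -m jog '.001 0 0 0 0 0 .1;.001 0 0 0 0 0 .1;0 0 0 0 0 0 .1;0 0 0 0 0 0 .1' | grep -E 'ee|force'
```

```text
ee_pos: [467.2, -141.0, 18.5]
force: [-7.3, 1.0, 12.8]
gripper_force: 41.9
```

```bash
python3 -m jog '.001 0 0 0 0 0 .1;.0005 0 0 0 0 0 .1;0 0 0 0 0 0 .1;0 0 0 0 0 0 .1' | grep -E 'ee|force'; python3 look.py w10 '(440,-230),(640,-70),(48,95)'
```

```text
ee_pos: [468.0, -141.1, 18.5]
force: [-9.9, 2.4, 13.6]
gripper_force: 42.1
[ 468.  -141.1   18.5] yaw -7.83
[ 524.9 -149.    43.9   59.6   82.    73.6] tool mm [ 57.2   0.  -55.3]
[ 567.7 -154.    43.     9.3   82.1   62.3] tool mm [100.3  -0.8 -44.1]
```

```bash
python3 -m jog '.0005 0 0 0 0 0 .1;0 0 0 0 0 0 .1;0 0 0 0 0 0 .1;0 0 0 0 0 0 .1;0 0 0 0 0 0 .1' | grep -E 'ee|force'; python3 - <<'E'
from h import *
a,_=r.get_image('scene');b,_=r.get_image('wrist')
cv2.imwrite('pics/f.png',np.hstack([cv2.resize(a[170:270,280:410],(390,300)),cv2.resize(b[80:330,180:480],(390,300))])[:,:,::-1])
E
```

```text
ee_pos: [468.4, -141.2, 18.5]
force: [-9.6, 3.2, 13.9]
gripper_force: 42.2
```

View pics/f.png

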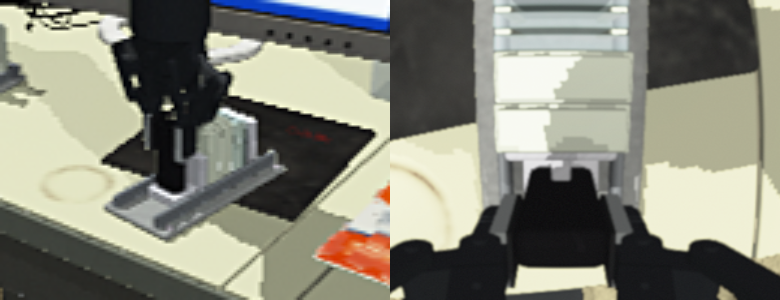

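The right half shows the plate (y≈155), both upright spacers (y≈52–152) and the glass closed up without gaps, with the handle gripped. The push is about 10 N, so I'm handing in.

```bash
python3 -c "
from bench import r
print(r.job_done())"
```

```text
the job is handed in; nothing more can be done
None
```

I handed the job in with two spacers upright between plate and glass, the handle still gripped, and the cushion squeezed by an estimated 4.5–5 mm at about 10 N of push; the hand-in gave no pass or fail result.

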